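# Index the strut carousel and draw the next strut's rod out to the gauge pointer

## Task

Turn the strut carousel one click counter-clockwise, seen from above, so that the next strut comes to rest at the length gauge. Then draw that strut's rod up against its spring until the ring mark on the rod is level with the gauge's pointer, and finish while still gripping the rod and holding it steady there for the reading. Leave the pointer as it is set, and do not disturb the tools and tested struts lying around.

Things in the scene. Friction and masses are not known exactly. Their poses are not given: they have to be found in the camera images.
- carousel: the strut carousel's fixed base: blue round plate 224 mm across, screwed to the bench, with a square foot on its own -y side for the length gauge. Origin on the dial's upright axis at bench height, z up. The working place beside the gauge lies along its own -y axis, 85 mm from the dial's axis
- dial_top (a point): centre of the top face of the carousel's turning aluminium dial, 260 mm across, 140 mm above the bench. Six strut places 60 degrees apart, 85 mm from the axis: one strut stands at the gauge (already tested); then, going clockwise seen from above, come the next strut, two more and two empty holes. Strut heads reach 64 mm above this face
- rule_top (a point): top of the gauge's upright flat rule, 238 mm above the bench, 150 mm out from the dial's axis; the rule is 26 mm wide (towards the axis) and 10 mm thick
- dial (a joint): angle of the dial in rad, positive counter-clockwise seen from above. About 0 at the start; one click = 1.047 (60 degrees) brings the next strut to the gauge. A sprung roller in a six-lobed wheel pulls the dial into each place: it takes about 5 N at the rim knob to start it, it crests half-way, then runs on into the next place and stays there
- dial_knob (a point): grip point on the dial's black rim knob, the handle for turning it: upright, round, 19 mm across, 42 mm tall, standing on the dial's face 115 mm from its axis; the point is on the knob's axis, 24 mm above the face. At the start it lies 150 degrees clockwise of the gauge, seen from above. Nearest strut heads: 59 mm from its axis
- strut_rod: sprung rod of the next strut (at the start one place clockwise of the gauge), upright, 10 mm thick, with a grooved round head 18 mm across, 24 mm tall. Origin at the head's centre, 52 mm above the dial's face when home. It slides only straight up, at most 62 mm, against an inner spring (4 N to start, 12 N at 50 mm) and goes home if let go. Collar of its tube: 18 mm above the dial's face
- ring_mark (a point): the length mark: a black ring 3 mm high round the rod of that strut, its middle 26 mm below the head's centre; moves with the rod
- pointer_tip (a point): tip of the gauge's pointer, a thin level steel cone 27 mm long aimed at the dial's axis. The tip is 105 mm from that axis, 20 mm outside the axis of the strut at the gauge (so grip the head with one finger on each side of the pointer, along the rim). Its slider (22 x 36 x 20 mm) is clamped on the rule 30 to 52 mm above the ring mark of a home rod; z up
- hex_key: L-shaped steel hex key 110 x 28 mm, 6 mm thick, lying on the bench near the carousel; not to be disturbed
- marker_pen: black marker pen 128 mm long, 17 mm thick, lying on the bench; not to be disturbed
- pliers: long-nose pliers 175 mm long lying on the bench; not to be disturbed
- screwdriver_a: screwdriver 170 mm long lying on the bench; not to be disturbed
- screwdriver_b: screwdriver 200 mm long lying on the bench; not to be disturbed
- test_grip: steel tension grip of the tester, 50 x 36 x 52 mm, standing on the bench; not to be disturbed
- tested_a: tested strut 132 mm long lying in a low grey tray (200 x 120 x 32 mm); not to be disturbed
- tested_b: second tested strut lying in the same tray; not to be disturbed

How it is judged:
By the outcome, as a careful person would: the job done as asked, in the order asked, and still so for the second after the job is handed in, while the arm keeps its last pose, push and grip.
It also fails if it takes over 48 s, if anything falls off the work surface, if the arm or the gripper's body presses on something with over 40 N, if the wrist force passes 120 N, or if a joint passes its speed limit or range.

## Robot

A 7-joint arm with a two-finger parallel gripper is mounted at the origin on the work surface. World frame = base frame: x ahead of the robot, y to its left, z up, the work surface at z = 0. Lengths are in m, angles in rad, forces in N, time in s.
With the tool pointing down it reaches from about 0.4 to 0.85 m from the base axis. Payload 6.9 kg.
Tool frame: the origin (TCP) lies at the very end of the fingers, on their centre line; the grasp point (between the pads) lies env.grip_depth behind it (env.grip_depth is the distance from the TCP to the grasp point, in m); z points along the fingers, y is the line along which they close (so a half turn about z gives the same grasp; the last joint's range is limited). The gripper opens to 85 mm and grips with 20 to 120 N. Pads are 22 mm wide; open, the fingers measure 114 mm over their backs; the gripper's body (76 mm by 85 mm) begins 54 mm behind the grasp point. The pads swing forward as they close: fully open they stand 13 mm farther back than shut.
Start: joints at [-1.119, 0.507, -0.238, 1.5, 0.126, 1.149, -0.155], TCP at [0.212, 0.588, 0.231] pointing down, gripper open.
Joint ranges: [-3.08, 3.08], [-0.24, 2.05], [-1.43, 1.35], [0, 2.5], [-1.52, 4.66], [0.17, 1.96], [-2.89, 2.89]. Speed limits (rad/s): [2.39, 2.39, 3.14, 3.14, 3.14, 3.14, 3.14].

## Interface

Orientations are given as a 3x3 rotation matrix whose columns are the frame's x, y, z axes.
In Python, from workcell import env gives the robot as it stands.
- The arm moves only by the tool servo_tool, never from a script. Its argument "commands" is a list of rows, each a list of 3 entries, a list of its own where there are three numbers: the finger opening in mm, from 0 to 85.4, then the shift along the tool's x, y, z in mm, then the turn, a rotation vector about the tool's x, y, z in rad. In form: [[grip, [x, y, z], [rx, ry, rz]], ...]. A call has 1 to 8 rows; each row is the pose to reach, as a shift and turn from the pose commanded when the call began, along the tool's axes at that moment; what a row does not reach only later rows make up. A row lasts 1/12 s, in which the tool goes at most 41.7 mm and 7.16 degrees, less where a joint would pass 70% of its speed; a pose out of reach is approached as far as the arm can. A call with a gripper value outside its range is refused whole. The fingers move at their own pace and stop on an object; the grip force is fixed at half the most. Time passes only in rows, so rows that repeat a pose let the fingers close. It gives the time, the measured TCP pose, the force, the opening and the grip force at its end, in the units of the state.
- env.state(): the state, without advancing time (a new reading comes with each control period).
- env.capture(name): name is "side" or "top" or "wrist"; returns the picture (384x512x3 uint8, red, green, blue); there is no depth.
- env.camera_model(name): a dict with "mtx" (3x3 intrinsics, pixels), "rvec" (rotation vector, rad) and "tvec" (3), from world to camera coordinates, as OpenCV has them; the wrist camera has in their place "mount" (4x4, takes a point from camera to tool coordinates, whose origin is the TCP and whose axes are the flange's). Camera axes: x right, y down, z forward; pixel columns grow to the right and rows downward; lengths in m; the calibration is good to about 2 mm. A picture is of the moment at which its call begins: read the wrist's pose just before it. camera_model takes no time and is no camera call.
- env.hand_in(): hands the job in; it is judged then, once.
The state is a dict: "time_s": time; "qpos": joint angles; "dq": joint speeds; "joint_torque": joint torques, N m; "eef_pos": TCP position; "eef_rot": TCP orientation; "force": force on the tool from outside, world axes, zero at the start; "moment": the same for the moment, N m; "finger_gap": opening from 0.0 (shut) to 1.0 (fully open); "grasp_force": force on a finger pad.
Only numpy, scipy, OpenCV 4.12 (cv2) and the standard library are available. Lean on these libraries where they do the work, as an engineer would, in place of code of your own. Each camera call takes 0.05 s, during which the arm holds its last target. There are 200 camera calls.

## Working session

There is one attempt and no reset: what is moved stays moved. The work goes in short steps, Python scripts to look and compute and a tool call to move; the robot and the scene stay as the last step left them, time stands still between calls to the robot, and variables do not carry over. Pictures are saved under pics/ and viewed, at most 10 in all, crops included, and the job is handed in when it is done.

Besides the shell and the picture viewer there is one more tool, called after ">>>" by a JSON object that holds its "fn" and its "kwargs", one argument or row to a line. servo_tool: Moves the arm, as the interface text tells. Its arguments: {"type":"object","properties":{"commands":{"type":"array"}},"required":["commands"]}

```bash
mkdir -p pics; python3 - <<'E'
from workcell import env
import cv2,numpy as np
s=env.state();print(s['time_s'],s['eef_pos'],np.round(s['eef_rot'],3),env.grip_depth,s['finger_gap'])
for n in("top","side"):
    cv2.imwrite(f"pics/{n}0.png",cv2.cvtColor(env.capture(n),cv2.COLOR_RGB2BGR))
    m=env.camera_model(n);print(n,m)
print(env.camera_model("wrist"))
E
```

```text
0.0 [0.21232215 0.58730011 0.23045412] [[-0.94   0.34  -0.001]
 [ 0.34   0.94  -0.002]
 [-0.    -0.002 -1.   ]] 0.0187 0.9982508455341784
top {'mtx': array([[403.42583293,   0.        , 260.849657  ],
       [  0.        , 403.42583293, 194.48085609],
       [  0.        ,   0.        ,   1.        ]]), 'rvec': array([ 2.16980448, -2.13008192,  0.1467378 ]), 'tvec': array([-0.02897081,  0.57593171,  1.33836311])}
side {'mtx': array([[432.20885948,   0.        , 248.72864589],
       [  0.        , 432.20885948, 194.51251771],
       [  0.        ,   0.        ,   1.        ]]), 'rvec': array([ 2.01681643, -0.65742625,  0.37837013]), 'tvec': array([-0.44180328,  0.27589058,  1.09624822])}
{'mtx': array([[272.46662421,   0.        , 254.64566192],
       [  0.        , 272.46662421, 191.83651808],
       [  0.        ,   0.        ,   1.        ]]), 'mount': array([[-3.51897745e-04, -9.47115416e-01, -3.20892917e-01,
         8.41414350e-02],
       [ 9.99999630e-01, -8.13788154e-05, -8.56430509e-04,
        -3.33632789e-04],
       [ 7.85024652e-04, -3.20893100e-01,  9.47115094e-01,
        -1.41224266e-01],
       [ 0.00000000e+00,  0.00000000e+00,  0.00000000e+00,
         1.00000000e+00]])}
```

View pics/top0.png

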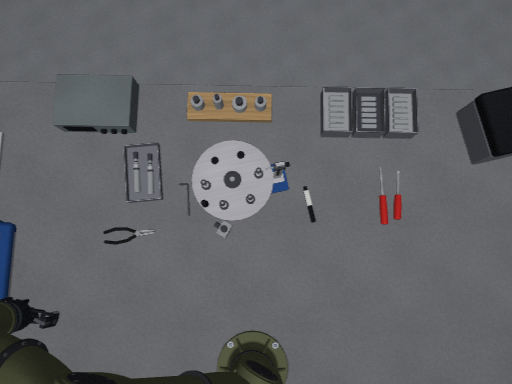

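View pics/side0.png

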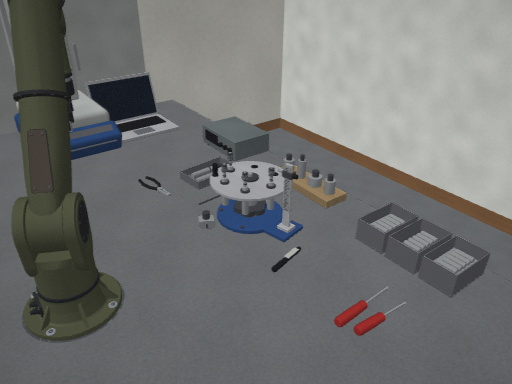

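The top view shows the dial centred near (232,180) px. The gauge head is at about (281,168), the strut at the gauge at (259,173), the next strut at (250,199) and the black knob at (205,203). The side view shows the rule near (288,200) and the dial near (252,180).

```bash
cat > h.py <<'E'
from workcell import env
import cv2,numpy as np
def cam(n,s=None):
    m=env.camera_model(n)
    if n=="wrist":
        T=np.eye(4);T[:3,:3]=s['eef_rot'];T[:3,3]=s['eef_pos'];W=T@m['mount'];return m['mtx'],W[:3,:3],W[:3,3]
    R=cv2.Rodrigues(m['rvec'])[0];return m['mtx'],R.T,-R.T@m['tvec']
def ray(c,uv):
    K,R,o=c;d=R@np.linalg.inv(K)@np.array([uv[0],uv[1],1.]);return o,d/np.linalg.norm(d)
def onz(c,uv,z):
    o,d=ray(c,uv);return o+d*(z-o[2])/d[2]
def proj(c,p):
    K,R,o=c;q=K@R.T@(np.array(p)-o);return q[:2]/q[2]
def tri(rs):
    A=0;b=0
    for o,d in rs:
        P=np.eye(3)-np.outer(d,d);A=A+P;b=b+P@o
    return np.linalg.solve(A,b)
def circ(p):
    A=np.c_[2*p,np.ones(len(p))];x=np.linalg.lstsq(A,(p**2).sum(1),rcond=None)[0];return x[:2],np.sqrt(x[2]+x[:2]@x[:2])
def crop(im,x0,y0,x1,y1,k,name):
    cv2.imwrite(f"pics/{name}.png",cv2.cvtColor(cv2.resize(im[y0:y1,x0:x1],None,fx=k,fy=k,interpolation=cv2.INTER_CUBIC),cv2.COLOR_RGB2BGR))
E
python3 - <<'E'
from h import *
im=cv2.cvtColor(cv2.imread("pics/top0.png"),cv2.COLOR_BGR2RGB);c=cam("top");print("camera",c[2].round(3),cam("side")[2].round(3))
g=cv2.cvtColor(im,cv2.COLOR_RGB2GRAY)
m=(g>120).astype(np.uint8);m[:125]=0;m[235:]=0;m[:,:185]=0;m[:,290:]=0
m=cv2.morphologyEx(m,cv2.MORPH_OPEN,np.ones((3,3)))
cs=max(cv2.findContours(m,0,1)[0],key=cv2.contourArea);h=cv2.convexHull(cs)[:,0].astype(float)
p=np.array([onz(c,u,.14)[:2] for u in cs[:,0].astype(float)])
for i in range(6):
    C,r=circ(p);p=p[abs(np.hypot(*(p-C).T)-r)<.004]
print("dial",C,r,len(p))
for n,u,z in (("s0",(259,173),.2),("s1",(250,199),.2),("s2",(224,205),.2),("s3",(206,184),.2),("e1",(215,160),.14),("e2",(241,155),.14),("knob",(205,203),.18),("rule",(281,165),.235)):
    q=onz(c,u,z)[:2]-C;print(n,(q+C).round(4),np.hypot(*q).round(4),np.degrees(np.arctan2(q[1],q[0])).round(1))
a=im[130:245,170:300];crop(im,170,130,300,245,6,"t1")
s=cv2.cvtColor(cv2.imread("pics/side0.png"),cv2.COLOR_BGR2RGB);crop(s,195,145,315,240,6,"s1")
E
```

```text
camera [ 0.388 -0.021  1.405] [-0.12  -0.913  0.791]
dial [0.60990522 0.07263705] 0.1287717968925299 136
s0 [ 0.62   -0.0118] 0.0851 -83.2
s1 [0.5399 0.0137] 0.0915 -139.9
s2 [0.5203 0.0914] 0.0915 168.2
s3 [0.5832 0.1478] 0.0798 109.6
e1 [0.6712 0.1303] 0.0842 43.2
e2 [0.6891 0.0475] 0.0831 -17.6
knob [0.5276 0.1515] 0.114 136.2
rule [ 0.6385 -0.0767] 0.152 -79.2
```

View pics/t1.png

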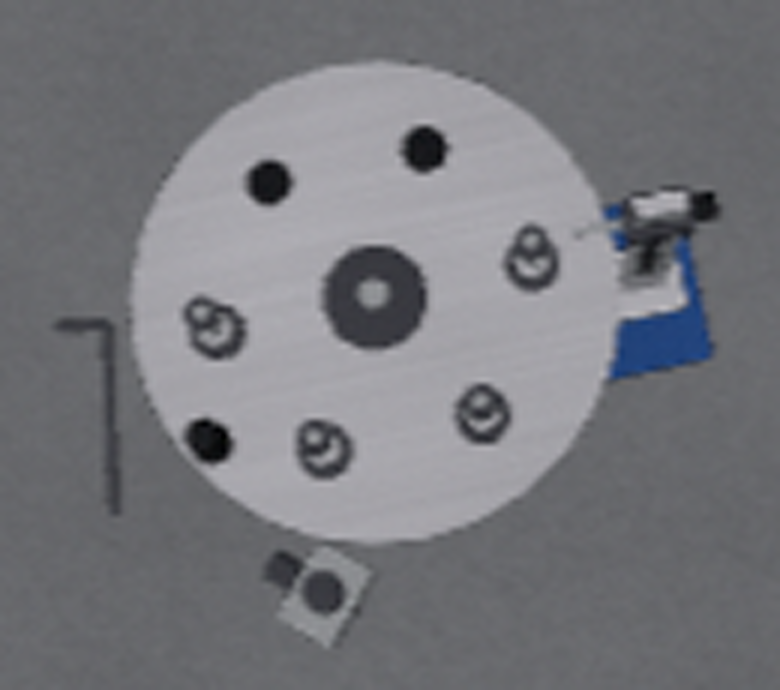

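View pics/s1.png

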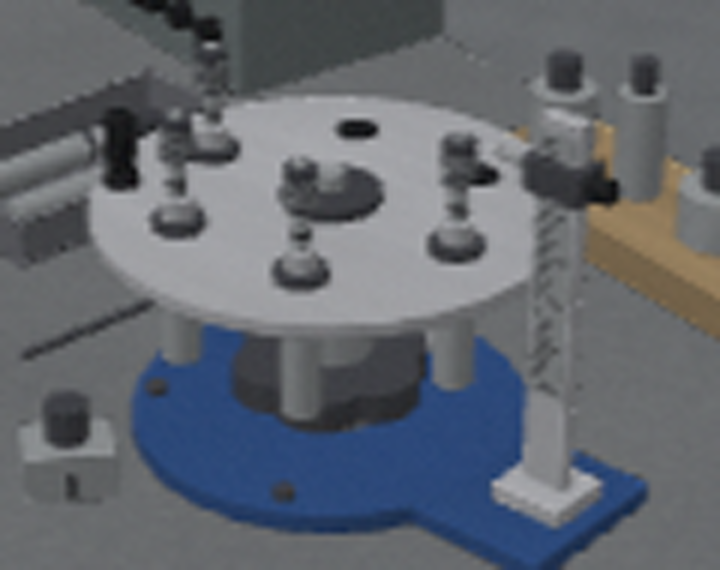

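The zoomed crops show upright heads on all four struts. The knob is at about (209,441) in the top crop. The ring marks and the pointer tip (about (497,150)) are visible in the side crop. Now I'll move above the knob.

>>> {"fn": "servo_tool", "kwargs": {
  "commands": [
    [85,[-35,-20,-40],[0,0,0.12]],
    [85,[-65,-42,-80],[0,0,0.24]],
    [85,[-100,-66,-100],[0,0,0.36]],
    [85,[-132,-88,-100],[0,0,0.49]],
    [85,[-165,-110,-100],[0,0,0.61]],
    [85,[-200,-133,-100],[0,0,0.74]],
    [85,[-233,-155,-100],[0,0,0.86]],
    [85,[-267,-178,-100],[0,0,0.98]]
  ]
}}

```text
time_s: 0.77
eef_pos: [0.3912, 0.3449, 0.3313]
eef_rot: [[-0.236, 0.972, 0.0], [0.972, 0.236, 0.0], [0.0, 0.0, -1.0]]
force: [1.8, -0.6, -0.6]
finger_gap: 0.995
grasp_force: 0.0
```

```bash
cat >> h.py <<'E'
def go(x,y,z,ang):
    # shift (mm) and turn (rad) in tool axes to reach TCP (x,y,z), tool down with tool y at world angle ang (deg)
    s=env.state();R=s['eef_rot'];a=np.radians(ang);Y=np.array([np.cos(a),np.sin(a),0]);Z=np.array([0,0,-1.]);T=np.c_[np.cross(Y,Z),Y,Z]
    print("shift",(R.T@(np.array([x,y,z])-s['eef_pos'])*1e3).round(1),"turn",cv2.Rodrigues(R.T@T)[0].ravel().round(3),"t",round(s['time_s'],2),"q7",s['qpos'].round(2) if hasattr(s['qpos'],'round') else s['qpos'])
E
python3 -c "
from h import *
go(.53,.157,.33,-47.5)"
```

```text
shift [-215.3   90.6    1.3] turn [-0.    -0.     1.067] t 0.77 q7 [-0.81  0.27  0.05  1.59 -0.02  1.28 -0.51]
```

>>> {"fn": "servo_tool", "kwargs": {
  "commands": [
    [85,[-30,13,0],[0,0,0.12]],
    [85,[-60,26,0],[0,0,0.24]],
    [85,[-90,39,0],[0,0,0.36]],
    [85,[-120,52,0],[0,0,0.49]],
    [85,[-150,65,0],[0,0,0.61]],
    [85,[-180,78,0],[0,0,0.74]],
    [85,[-205,88,0],[0,0,0.86]],
    [85,[-215,91,0],[0,0,0.98]]
  ]
}}

```text
time_s: 1.43
eef_pos: [0.5327, 0.1556, 0.3308]
eef_rot: [[0.68, 0.733, 0.0], [0.733, -0.68, -0.003], [-0.002, 0.002, -1.0]]
force: [0.0, -0.2, 0.1]
finger_gap: 0.996
grasp_force: 0.0
```

>>> {"fn": "servo_tool", "kwargs": {
  "commands": [
    [50,[0,0,0],[0,0,0.087]],
    [50,[0,0,0],[0,0,0.087]],
    [50,[0,0,0],[0,0,0.087]]
  ]
}}

```text
time_s: 1.68
eef_pos: [0.5304, 0.1604, 0.3308]
eef_rot: [[0.731, 0.682, -0.001], [0.682, -0.731, -0.0], [-0.001, -0.001, -1.0]]
force: [-0.1, 0.3, 0.2]
finger_gap: 0.602
grasp_force: 0.0
```

```bash
python3 - <<'E'
from h import *
s=env.state();np.save("w1.npy",np.c_[s['eef_rot'],s['eef_pos']]);im=env.capture("wrist");cv2.imwrite("pics/w1.png",im[:,:,::-1])
go(.53,.157,.33,-47.5)
c=cam("wrist",s)
for n,p in (("knob",(.530,.155,.182)),("C",(.61,.0726,.14))):print(n,proj(c,p))
E
```

```text
shift [-2.8  2.5  0.9] turn [-0.001  0.001  0.01 ] t 1.73 q7 [-0.58  0.34  0.36  1.52 -0.12  1.31 -1.03]
knob [259.03763424 180.77036427]
C [350.28727902 169.46942407]
```

View pics/w1.png

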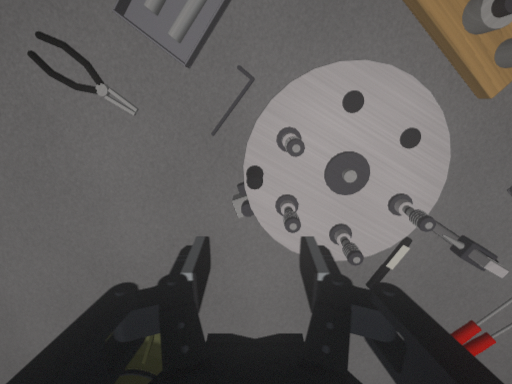

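The wrist view shows the dial with its axis near (348,173), the knob at (255,177), the holes at (353,101) and (411,138), the gauge strut's head at (428,224) and the next strut's head at (355,257).

```bash
python3 - <<'E'
from h import *
P=np.load("w1.npy");s=dict(eef_rot=P[:,:3],eef_pos=P[:,3]);c=cam("wrist",s)
im=cv2.imread("pics/w1.png");g=cv2.cvtColor(im,cv2.COLOR_BGR2GRAY)
m=(g>110).astype(np.uint8);m[270:]=0;m[:,:235]=0;m[:,455:]=0
cs=max(cv2.findContours(cv2.morphologyEx(m,cv2.MORPH_OPEN,np.ones((3,3))),0,1)[0],key=cv2.contourArea)
p=np.array([onz(c,u,.14)[:2] for u in cs[:,0].astype(float)])
C=np.array([.61,.0726]);r=.13
for t in(.012,.006,.003,.003,.002,.002):
    p2=p[abs(np.hypot(*(p-C).T)-r)<t];C,r=circ(p2)
print("C",C,r,len(p2))
def blob(u,th,w=14):
    x,y=u;q=np.zeros_like(g);q[y-w:y+w,x-w:x+w]=g[y-w:y+w,x-w:x+w]<th
    n,l,st,ce=cv2.connectedComponentsWithStats(q);k=1+np.argmin(np.hypot(*(ce[1:]-u).T)+1000*(st[1:,4]<30));print(st[k],end=' ');return ce[k]
for n,u,z in (("knob",(255,177),.161),("e1",(353,101),.139),("e2",(411,138),.139)):
    b=blob(np.array(u),60);q=onz(c,b,z)[:2];d=q-C;print(n,b.round(1),q.round(4),np.hypot(*d).round(4),np.degrees(np.arctan2(d[1],d[0])).round(1))
E
```

```text
C [0.60335662 0.07435689] 0.12827059272373734 508
[247 166  16  23 296] knob [254.4 177. ] [0.5253 0.1577] 0.1142 133.1
[354 101   1   1   1] e1 [354. 101.] [0.6663 0.1314] 0.085 42.2
[404 129  17  17  99] e2 [412.5 136.6] [0.6879 0.0485] 0.0884 -17.0
```

>>> {"fn": "servo_tool", "kwargs": {
  "commands": [
    [50,[-5,0,40],[0,0,0.01]],
    [50,[-5,0,75],[0,0,0.01]],
    [50,[-5,0,110],[0,0,0.01]],
    [50,[-5,0,120],[0,0,0.01]],
    [50,[-5,0,120],[0,0,0.01]]
  ]
}}

```text
time_s: 2.15
eef_pos: [0.5252, 0.1571, 0.2089]
eef_rot: [[0.738, 0.675, -0.005], [0.675, -0.738, -0.002], [-0.005, -0.002, -1.0]]
force: [0.3, 0.6, 0.9]
finger_gap: 0.583
grasp_force: 0.0
```

```bash
python3 - <<'E'
from h import *
s=env.state();np.save("w2.npy",np.c_[s['eef_rot'],s['eef_pos']]);im=env.capture("wrist");cv2.imwrite("pics/w2.png",im[:,:,::-1])
print(s['eef_pos'],s['eef_rot'][:,1],s['finger_gap']);c=cam("wrist",s)
g=cv2.cvtColor(im,cv2.COLOR_RGB2GRAY)
u=proj(c,(.5275,.156,.182));print(u)
E
```

```text
[0.52518913 0.15709556 0.20886095] [ 0.67479676 -0.73799952 -0.00245941] 0.5833698835171829
[259.80113897 224.64985724]
```

View pics/w2.png

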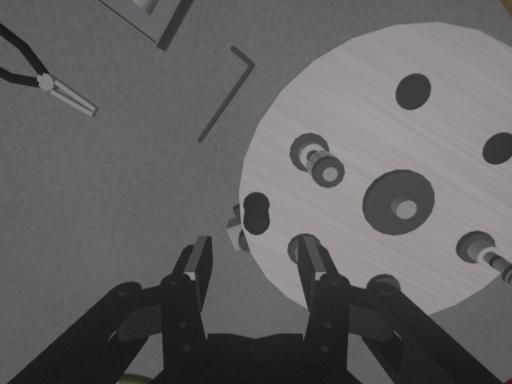

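The knob's base is at (256,204) and its top at (257,221), centred between the fingers, which sit around column 256. The holes are at (413,91) and (498,148).

```bash
python3 - <<'E'
from h import *
P=np.load("w2.npy");s=dict(eef_rot=P[:,:3],eef_pos=P[:,3]);c=cam("wrist",s)
im=cv2.imread("pics/w2.png");g=cv2.cvtColor(im,cv2.COLOR_BGR2GRAY)
q=np.zeros_like(g);q[180:245,238:278]=g[180:245,238:278]<45
n,l,st,ce=cv2.connectedComponentsWithStats(q);k=1+np.argmax(st[1:,4]);print(st[k],ce[k])
m=(g>100).astype(np.uint8);m[330:]=0
cs=max(cv2.findContours(m,0,1)[0],key=cv2.contourArea)
p=np.array([onz(c,u,.14)[:2] for u in cs[:,0].astype(float)])
C=np.array([.607,.0735]);r=.13
for t in(.012,.006,.003,.003,.002,.002):
    p2=p[abs(np.hypot(*(p-C).T)-r)<t];C,r=circ(p2)
print("C",C,r,len(p2))
for n,u,z in (("top",(257,221.5),.182),("base",(256,204.5),.14),("mid",ce[k],.161),("e1",(413,91),.14),("e2",(498,148),.14),("hub",(404,209),.15)):
    d=onz(c,u,z)[:2];e=d-C;print(n,d.round(4),np.hypot(*e).round(4),np.degrees(np.arctan2(e[1],e[0])).round(1))
E
```

```text
Traceback (most recent call last):
ValueError: attempt to get argmax of an empty sequence
```

```bash
python3 - <<'E'
from h import *
P=np.load("w2.npy");s=dict(eef_rot=P[:,:3],eef_pos=P[:,3]);c=cam("wrist",s)
im=cv2.imread("pics/w2.png");g=cv2.cvtColor(im,cv2.COLOR_BGR2GRAY);print(g[221,250:264:4])
q=np.zeros_like(g);q[180:245,238:278]=g[180:245,238:278]<65
n,l,st,ce=cv2.connectedComponentsWithStats(q);k=1+np.argmax(st[1:,4]);print(st[k],ce[k])
m=(g>100).astype(np.uint8);m[330:]=0
cs=max(cv2.findContours(m,0,1)[0],key=cv2.contourArea)
p=np.array([onz(c,u,.14)[:2] for u in cs[:,0].astype(float)])
C=np.array([.607,.0735]);r=.13
for t in(.012,.006,.003,.003,.002,.002):
    p2=p[abs(np.hypot(*(p-C).T)-r)<t];C,r=circ(p2)
print("C",C,r,len(p2))
for n,u,z in (("top",(257,221.5),.182),("base",(256,204.5),.14),("mid",ce[k],.161),("e1",(413,91),.14),("e2",(498,148),.14),("hub",(404,209),.15)):
    d=onz(c,u,z)[:2];e=d-C;print(n,d.round(4),np.hypot(*e).round(4),np.degrees(np.arctan2(e[1],e[0])).round(1))
E
```

```text
[51 53 53 54]
[244 193  25  42 896] [256.00892857 213.11160714]
C [0.59940275 0.07679876] 0.1306498220107194 417
top [0.5279 0.159 ] 0.1089 131.0
base [0.5243 0.1565] 0.1095 133.3
mid [0.5253 0.1574] 0.1095 132.6
e1 [0.6656 0.1325] 0.0865 40.1
e2 [0.6845 0.0507] 0.089 -17.0
hub [0.6035 0.0702] 0.0078 -58.0
```

>>> {"fn": "servo_tool", "kwargs": {
  "commands": [
    [50,[1,0,25],[0,0,0]],
    [50,[1,0,45],[0,0,0]],
    [50,[1,0,59],[0,0,0]],
    [50,[1,0,59],[0,0,0]]
  ]
}}

```text
time_s: 2.53
eef_pos: [0.5278, 0.1578, 0.152]
eef_rot: [[0.739, 0.674, -0.001], [0.674, -0.739, -0.0], [-0.001, -0.0, -1.0]]
force: [-0.7, -0.1, -0.5]
finger_gap: 0.584
grasp_force: 0.0
```

>>> {"fn": "servo_tool", "kwargs": {
  "commands": [
    [5,[0,0,0],[0,0,0]],
    [5,[0,0,0],[0,0,0]],
    [5,[0,0,0],[0,0,0]],
    [5,[0,0,0],[0,0,0]],
    [5,[0,0,0],[0,0,0]],
    [5,[0,0,0],[0,0,0]]
  ]
}}

```text
time_s: 3.03
eef_pos: [0.5286, 0.1591, 0.1545]
eef_rot: [[0.739, 0.673, 0.003], [0.673, -0.739, 0.003], [0.004, -0.001, -1.0]]
force: [-3.1, 4.3, 5.5]
finger_gap: 0.205
grasp_force: 58.6
```

```bash
python3 - <<'E'
from h import *
s=env.state();print(s['eef_pos'],s['eef_rot'][:,1],s['finger_gap'],s['grasp_force'],s['force'],s['moment'],s['time_s'])
C=np.array([.6034,.0748]);p=s['eef_pos'][:2]-C;print(np.hypot(*p),np.degrees(np.arctan2(p[1],p[0])))
# arc path in tool axes at this pose
R=s['eef_rot']
for a in range(5,66,5):
    t=np.radians(a);M=np.array([[np.cos(t),-np.sin(t)],[np.sin(t),np.cos(t)]]);d=np.r_[M@p-p,0];print(a,(R.T@d*1e3).round(1))
cv2.imwrite("pics/w3.png",env.capture("wrist")[:,:,::-1])
E
```

```text
[0.52855822 0.15914663 0.1545318 ] [ 6.73427555e-01 -7.39253048e-01 -5.08959111e-04] 0.2052218602840246 58.617732524871826 [-3.14817369  4.32770566  5.46787438] [ 0.7659571   0.61069069 -0.10984974] 3.0333
0.11276367046514829 131.5830301001714
5 [-9.8  0.3 -0. ]
10 [-19.6   1.5  -0.1]
15 [-29.2   3.5  -0.1]
20 [-38.7   6.3  -0.2]
25 [-47.8   9.9  -0.2]
30 [-56.6  14.4  -0.2]
35 [-64.9  19.5  -0.3]
40 [-72.8  25.4  -0.3]
45 [-80.2  32.   -0.3]
50 [-86.9  39.1  -0.4]
55 [-93.   46.9  -0.4]
60 [-98.4  55.1  -0.4]
65 [-103.    63.8   -0.5]
```

>>> {"fn": "servo_tool", "kwargs": {
  "commands": [
    [5,[-8,0.3,-1],[0,0,-0.07]],
    [5,[-16,1.1,-2],[0,0,-0.14]],
    [5,[-24,2.5,-2],[0,0,-0.21]],
    [5,[-31.7,4.5,-2],[0,0,-0.279]],
    [5,[-39.3,6.9,-2],[0,0,-0.349]],
    [5,[-46.8,9.9,-2],[0,0,-0.419]],
    [5,[-54,13.5,-2],[0,0,-0.489]],
    [5,[-61,17.5,-2],[0,0,-0.559]]
  ]
}}

```text
time_s: 3.75
eef_pos: [0.4948, 0.1055, 0.1547]
eef_rot: [[0.266, 0.964, 0.001], [0.964, -0.266, 0.003], [0.003, 0.001, -1.0]]
force: [4.5, 6.2, -12.0]
finger_gap: 0.2
grasp_force: 60.1
```

```bash
python3 - <<'E'
from h import *
s=env.state();print(s['eef_pos'],np.degrees(np.arctan2(*s['eef_rot'][1::-1,1])),s['force'],s['moment'])
C=np.array([.6049,.0731]);p=s['eef_pos'][:2]-C;print(np.hypot(*p),np.degrees(np.arctan2(p[1],p[0])))
E
```

```text
[0.4948303  0.10553975 0.15465495] -15.400089399635046 [  4.45230156   6.2461939  -12.00053349] [ 1.33890863 -0.49982541 -0.11034937]
0.11475049341202473 163.5786969925867
```

>>> {"fn": "servo_tool", "kwargs": {
  "commands": [
    [5,[-8,0.3,1],[0,0,-0.07]],
    [5,[-16,1.1,1],[0,0,-0.14]],
    [5,[-24,2.5,1],[0,0,-0.21]],
    [5,[-31.7,4.5,1],[0,0,-0.279]],
    [5,[-39.3,6.9,1],[0,0,-0.349]],
    [5,[-46.8,9.9,1],[0,0,-0.419]],
    [5,[-53,13,1],[0,0,-0.48]],
    [5,[-55,14,1],[0,0,-0.5]]
  ]
}}

```text
time_s: 4.42
eef_pos: [0.4933, 0.0473, 0.1545]
eef_rot: [[-0.228, 0.974, 0.001], [0.974, 0.228, 0.002], [0.001, 0.002, -1.0]]
force: [-2.6, 6.9, 0.6]
finger_gap: 0.203
grasp_force: 61.5
```

>>> {"fn": "servo_tool", "kwargs": {
  "commands": [
    [5,[0,0,0],[0,0,0]],
    [5,[0,0,0],[0,0,0]],
    [5,[0,0,0],[0,0,0]]
  ]
}}

```text
time_s: 4.67
eef_pos: [0.4933, 0.0475, 0.1545]
eef_rot: [[-0.225, 0.974, 0.001], [0.974, 0.225, 0.001], [0.001, 0.002, -1.0]]
force: [-3.0, 4.4, 6.5]
finger_gap: 0.202
grasp_force: 62.0
```

```bash
python3 - <<'E'
from h import *
s=env.state();print(s['eef_pos'],np.degrees(np.arctan2(*s['eef_rot'][1::-1,1])),s['force'],s['moment'])
C=np.array([.6049,.0731]);p=s['eef_pos'][:2]-C;print(np.hypot(*p),np.degrees(np.arctan2(p[1],p[0])))
E
```

```text
[0.49332127 0.04752345 0.15451994] 12.981967823773521 [-3.02638893  4.39969945  6.48454263] [0.75902853 0.92404463 0.12567074]
0.11447258194898649 -167.08945550957534
```

>>> {"fn": "servo_tool", "kwargs": {
  "commands": [
    [50,[0,0,0],[0,0,0]],
    [50,[0,0,0],[0,0,0]],
    [50,[0,0,0],[0,0,0]],
    [50,[0,0,0],[0,0,0]],
    [50,[0,0,-30],[0,0,0]],
    [50,[0,0,-65],[0,0,0]],
    [50,[0,0,-100],[0,0,0]],
    [50,[0,0,-120],[0,0,0]]
  ]
}}

```text
time_s: 5.33
eef_pos: [0.4941, 0.0464, 0.2768]
eef_rot: [[-0.223, 0.975, 0.004], [0.975, 0.223, 0.0], [-0.001, 0.004, -1.0]]
force: [1.4, -0.6, -0.2]
finger_gap: 0.583
grasp_force: 0.0
```

>>> {"fn": "servo_tool", "kwargs": {
  "commands": [
    [60,[-20,35,0],[0,0,0]],
    [60,[-40,70,0],[0,0,0]],
    [60,[-40,80,0],[0,0,0]],
    [60,[-40,80,0],[0,0,0]]
  ]
}}

```text
time_s: 5.67
eef_pos: [0.5823, 0.0248, 0.2723]
eef_rot: [[-0.222, 0.975, 0.0], [0.975, 0.222, -0.001], [-0.001, 0.0, -1.0]]
force: [0.1, 0.5, -0.3]
finger_gap: 0.7
grasp_force: 0.0
```

```bash
python3 - <<'E'
from h import *
s=env.state();np.save("w4.npy",np.c_[s['eef_rot'],s['eef_pos']]);im=env.capture("wrist");cv2.imwrite("pics/w4.png",im[:,:,::-1])
sd=env.capture("side");cv2.imwrite("pics/side4.png",sd[:,:,::-1]);t=env.capture("top");cv2.imwrite("pics/top4.png",t[:,:,::-1])
print(s['eef_pos'],s['time_s'])
a=cv2.resize(sd[145:240,195:315],None,fx=4,fy=4,interpolation=cv2.INTER_CUBIC)
v=np.vstack([np.pad(a,((0,0),(0,32),(0,0)))]);v=np.pad(v,((0,4),(0,0),(0,0)));cv2.imwrite("pics/m4.png",np.hstack([cv2.resize(im,None,fx=.75,fy=.75),np.pad(cv2.resize(a,(410,288)),((0,0),(0,0),(0,0)))])[:,:,::-1])
E
```

```text
[0.58229447 0.02477896 0.27225674] 5.6667
```

View pics/m4.png

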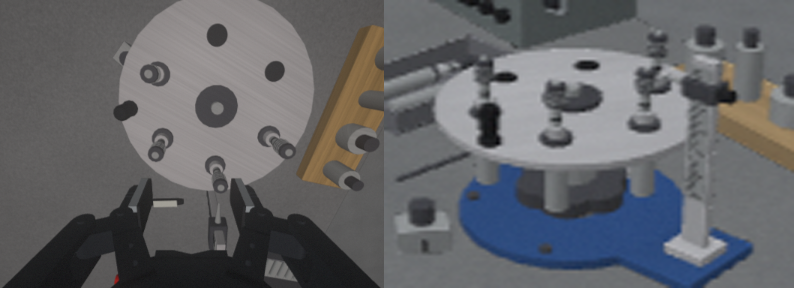

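The wrist half shows the new strut standing in line with the pointer, its head near (293,248) full-size pixels and the pointer below it. The side half shows the knob moved round one click and a strut beside the gauge slider.

```bash
python3 - <<'E'
from h import *
P=np.load("w4.npy");s=dict(eef_rot=P[:,:3],eef_pos=P[:,3]);c=cam("wrist",s)
im=cv2.imread("pics/w4.png");g=cv2.cvtColor(im,cv2.COLOR_BGR2GRAY)
H=[]
for x,y in((289,47),(365,95)):
    w=22;q=np.zeros_like(g);q[max(0,y-w):y+w,x-w:x+w]=g[max(0,y-w):y+w,x-w:x+w]<75
    n,l,st,ce=cv2.connectedComponentsWithStats(q);k=1+np.argmax(st[1:,4]);print(st[k],ce[k].round(1));H.append(onz(c,ce[k],.14)[:2])
a,b=H;d=a-b;print("sep",np.hypot(*d));M=(a+b)/2;n=np.array([-d[1],d[0]])/np.hypot(*d);C=max((M+n*.0736,M-n*.0736),key=lambda q:-q[0]*0-q[1]) 
for C in (M+n*.0736,M-n*.0736):
    e=a-C;f=b-C;print("C",C.round(4),np.degrees(np.arctan2(e[1],e[0])),np.degrees(np.arctan2(f[1],f[0])))
crop(im[:,:,::-1],230,190,350,360,3.5,"w4c")
E
```

```text
[276  32  27  30 627] [289.2  46.5]
[354  82  25  27 534] [365.9  94.7]
sep 0.084647521126495
C [0.603  0.0737] 103.95094751767856 44.14874374149815
C [0.6435 0.2152] -135.85125625850182 -76.04905248232137
```

View pics/w4c.png

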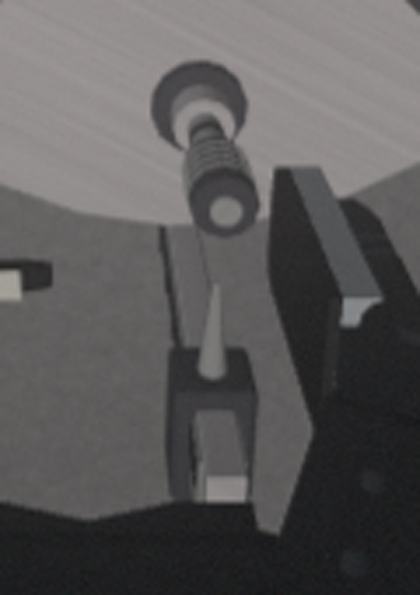

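The crop shows the head's top at about (224,203), or (294,248) full-frame. The pointer tip is at (216,284), or (291.7,271) full-frame, and the collar is around (207,110).

```bash
python3 - <<'E'
from h import *
P=np.load("w4.npy");s=dict(eef_rot=P[:,:3],eef_pos=P[:,3]);c=cam("wrist",s)
for n,u,z in(("head",(293.5,247.5),.204),("collar",(287,219.5),.158)):print(n,onz(c,u,z).round(4))
C=np.array([.603,.0737]);
for nm,C in (("w",np.array([.603,.0737])),("g",np.array([.6049,.0731]))):
  for ang in(-76,-77):
    a=np.radians(ang);u=np.array([np.cos(a),np.sin(a)])
    o,d=ray(c,(291.5,270.8));t=(.105-(o[:2]-C)@u)/(d[:2]@u);p=o+t*d
    o,d=ray(c,(293.5,247.5));t=(.085-(o[:2]-C)@u)/(d[:2]@u);h=o+t*d
    print(nm,ang,"tip",p.round(4),"head",h.round(4),"strut",(C+.085*u).round(4))
# side view: predicted pixels for tip & strut ring & rule top, using C top-like
for n in("side","top"):
  cs=cam(n)
  for Cc in(np.array([.605,.0733]),np.array([.61,.0726])):
    a=np.radians(-76.5);u=np.array([np.cos(a),np.sin(a)])
    print(n,Cc,"dialtop",proj(cs,(*Cc,.14)).round(1),"head",proj(cs,(*(Cc+.085*u),.204)).round(1),"ruletop",proj(cs,(*(Cc+.15*u),.238)).round(1),"tip.21",proj(cs,(*(Cc+.105*u),.21)).round(1))
E
```

```text
head [ 0.6226 -0.0063  0.204 ]
collar [ 0.6206 -0.001   0.158 ]
w -76 tip [ 0.6267 -0.0286  0.2057] head [ 0.6239 -0.0087  0.1996] strut [ 0.6236 -0.0088]
w -77 tip [ 0.6267 -0.0286  0.2058] head [ 0.6239 -0.0087  0.1996] strut [ 0.6221 -0.0091]
g -76 tip [ 0.6271 -0.0296  0.2043] head [ 0.6244 -0.0096  0.1978] strut [ 0.6255 -0.0094]
g -77 tip [ 0.6271 -0.0295  0.2043] head [ 0.6244 -0.0096  0.1978] strut [ 0.624  -0.0097]
side [0.605  0.0733] dialtop [249.9 177.6] head [271.4 167.4] ruletop [289.5 163.4] tip.21 [276.8 167.6]
side [0.61   0.0726] dialtop [251.3 177.2] head [272.8 167.1] ruletop [291.  163.1] tip.21 [278.2 167.2]
top [0.605  0.0733] dialtop [232.2 180.7] head [258.2 171.2] ruletop [279.7 164.3] tip.21 [264.7 169.4]
top [0.61   0.0726] dialtop [232.5 179.2] head [258.5 169.5] ruletop [279.9 162.6] tip.21 [264.9 167.7]
```

```bash
python3 - <<'E'
from h import *
go(.6235,-.0078,.25,14)
E
```

```text
shift [-42.6  35.8  22.7] turn [-0.001 -0.    -0.018] t 5.82 q7 [-0.13  0.4   0.06  1.56 -0.03  1.19  0.17]
```

>>> {"fn": "servo_tool", "kwargs": {
  "commands": [
    [50,[-20,18,0],[0,0,-0.018]],
    [50,[-42.6,35.8,0],[0,0,-0.018]],
    [50,[-42.6,35.8,12],[0,0,-0.018]],
    [50,[-42.6,35.8,22],[0,0,-0.018]],
    [50,[-42.6,35.8,22],[0,0,-0.018]]
  ]
}}

```text
time_s: 6.23
eef_pos: [0.6223, -0.0072, 0.249]
eef_rot: [[-0.242, 0.97, -0.004], [0.97, 0.242, 0.0], [0.002, -0.004, -1.0]]
force: [-0.2, 0.6, -0.6]
finger_gap: 0.59
grasp_force: 0.0
```

```bash
python3 - <<'E'
from h import *
s=env.state();np.save("w5.npy",np.c_[s['eef_rot'],s['eef_pos']]);im=env.capture("wrist");cv2.imwrite("pics/w5.png",im[:,:,::-1])
print(s['eef_pos']);c=cam("wrist",s)
print(proj(c,(.6235,-.0078,.204)),proj(c,(.6235,-.0078,.158)))
crop(im,170,130,350,384,2.3,"w5c")
E
```

```text
[ 0.6222541  -0.0071895   0.24898295]
[258.31098882 218.41872552] [257.93071313 197.47092566]
```

View pics/w5c.png

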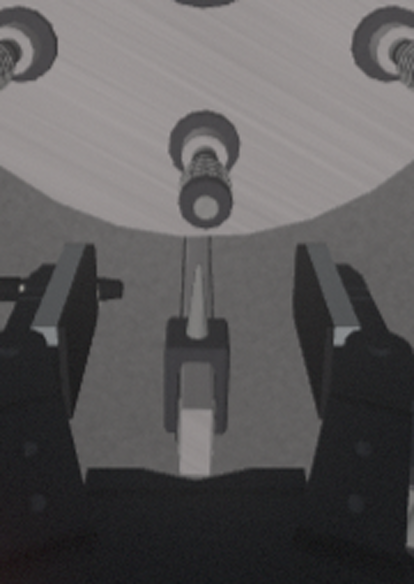

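The head's top is at crop (206,202), or (259.6,217.8) full-frame, within 1 px of the prediction and between the fingers. The pointer tip is at crop (198,263) and the gauge is in line. I'll descend and grip.

>>> {"fn": "servo_tool", "kwargs": {
  "commands": [
    [50,[0,0,25],[0,0,0]],
    [50,[0,0,50],[0,0,0]],
    [50,[0,0,66],[0,0,0]],
    [50,[0,0,73],[0,0,0]],
    [50,[0,0,73],[0,0,0]],
    [50,[0,0,73],[0,0,0]]
  ]
}}

```text
time_s: 6.78
eef_pos: [0.6245, -0.0073, 0.1792]
eef_rot: [[-0.242, 0.97, 0.001], [0.97, 0.242, 0.0], [0.0, 0.001, -1.0]]
force: [-0.1, -1.3, 0.9]
finger_gap: 0.583
grasp_force: 0.0
```

>>> {"fn": "servo_tool", "kwargs": {
  "commands": [
    [5,[0,0,0],[0,0,0]],
    [5,[0,0,0],[0,0,0]],
    [5,[0,0,0],[0,0,0]],
    [5,[0,0,0],[0,0,0]],
    [5,[0,0,0],[0,0,0]],
    [5,[0,0,0],[0,0,0]],
    [5,[0,0,0],[0,0,0]]
  ]
}}

```text
time_s: 7.37
eef_pos: [0.6244, -0.008, 0.1797]
eef_rot: [[-0.241, 0.971, 0.001], [0.971, 0.241, 0.0], [-0.0, 0.001, -1.0]]
force: [-3.6, 0.3, 5.8]
finger_gap: 0.185
grasp_force: 58.4
```

>>> {"fn": "servo_tool", "kwargs": {
  "commands": [
    [5,[0,0,-6],[0,0,0]],
    [5,[0,0,-12],[0,0,0]],
    [5,[0,0,-18],[0,0,0]],
    [5,[0,0,-24],[0,0,0]],
    [5,[0,0,-30],[0,0,0]],
    [5,[0,0,-36],[0,0,0]],
    [5,[0,0,-40],[0,0,0]],
    [5,[0,0,-40],[0,0,0]]
  ]
}}

```text
time_s: 8.03
eef_pos: [0.6242, -0.008, 0.2186]
eef_rot: [[-0.241, 0.97, -0.0], [0.97, 0.241, -0.0], [-0.0, -0.0, -1.0]]
force: [0.6, -0.8, -10.0]
finger_gap: 0.183
grasp_force: 58.7
```

>>> {"fn": "servo_tool", "kwargs": {
  "commands": [
    [5,[0,0,0],[0,0,0]],
    [5,[0,0,0],[0,0,0]],
    [5,[0,0,0],[0,0,0]]
  ]
}}

```text
time_s: 8.28
eef_pos: [0.6241, -0.008, 0.2177]
eef_rot: [[-0.241, 0.97, -0.001], [0.97, 0.241, -0.0], [0.0, -0.001, -1.0]]
force: [0.3, -1.1, -10.2]
finger_gap: 0.185
grasp_force: 58.7
```

```bash
python3 - <<'E'
from h import *
s=env.state();print(s['eef_pos'],s['force'],s['time_s'])
a=[env.capture("side").astype(float) for i in range(4)];im=np.mean(a,0).astype(np.uint8);cv2.imwrite("pics/side6.png",im[:,:,::-1])
w=env.capture("wrist");cv2.imwrite("pics/w6.png",w[:,:,::-1])
x=cv2.resize(im[140:190,245:305],None,fx=9,fy=9,interpolation=cv2.INTER_CUBIC)
y=cv2.resize(w[180:340,190:330],None,fx=1.8,fy=2.8125)
cv2.imwrite("pics/m6.png",np.hstack([x,y])[:,:,::-1])
E
```

```text
[ 0.62413611 -0.00800847  0.21766595] [  0.29590698  -1.10856244 -10.15088896] 8.2833
```

View pics/m6.png

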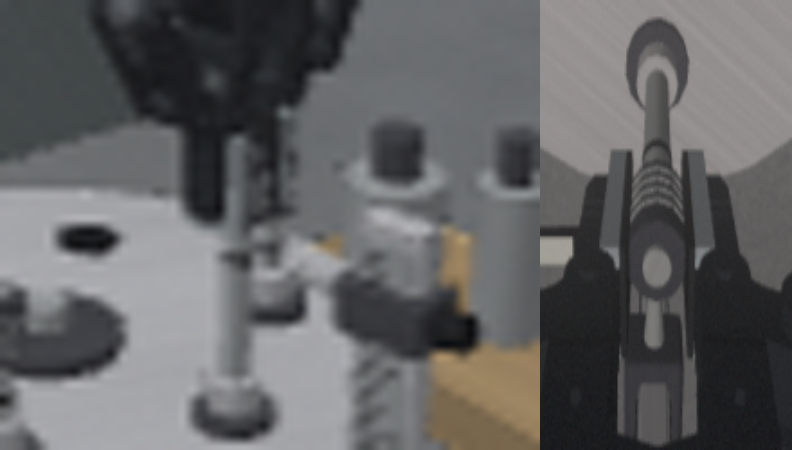

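The side crop shows the ring at about (236,256). The cone runs from about (340,285) at the slider up-left to a tip near (265,235), which overlaps the strut behind it. The wrist half shows the head gripped squarely between the pads.

```bash
python3 - <<'E'
from h import *
c=cam("side");C=np.array([.6046,.0735]);
def cr(p):u=proj(c,p);return ((u-[245,140]+.5)*9-.5).round(1)
a=np.radians(-77);u=np.array([np.cos(a),np.sin(a)])
P=lambda r,z:(*(C+r*u),z)
print("strut(TCP)",cr((.6241,-.008,.204)),"collar top centre",cr(P(.085,.158)),"ring z.204/.210",cr(P(.085,.204)),cr(P(.085,.21)))
for r in(.105,.11,.12,.132):print(r,cr(P(r,.205)),cr(P(r,.21)),cr(P(r,.215)))
print("ruletop",[cr((*(C+r*u+t*np.array([-u[1],u[0]])),.238)).tolist() for r in(.137,.163) for t in(-.005,.005)])
g=cv2.cvtColor(cv2.imread("pics/side6.png"),cv2.COLOR_BGR2GRAY)
np.set_printoptions(linewidth=200);print(g[160:178,268:292])
d=np.abs(cv2.imread("pics/side4.png").astype(int)-cv2.imread("pics/side6.png"))
E
```

```text
strut(TCP) [237.5 249.9] collar top centre [235.5 372.2] ring z.204/.210 [239.1 251.6] [239.5 235.5]
0.105 [286.4 266.6] [286.9 253.2] [287.4 239.6]
0.11 [298.3 271.1] [298.8 257.6] [299.4 244.1]
0.12 [322.4 280.1] [322.9 266.6] [323.5 253. ]
0.132 [351.5 291. ] [352.1 277.4] [352.8 263.8]
ruletop [[358.8, 210.0], [377.3, 199.7], [424.3, 233.5], [442.7, 223.0]]
[[ 35  32  88  98  78  70  75  48  83 103 109 109 109 110 109 111 138 144 145 127 105  97  94 135]
 [ 37  32 108 105  75  73  60  37  84  88 105 109 109 110 111 112 116 128 142 144 144 143 142 134]
 [ 36  29 108 105  74  71  75  46  72  93 106 109 110 110 110 113 118 119 107 110 110 105  99  98]
 [ 31  30 108 104  68  66  54  41  53  72 103 110 110 109 109 114 118 135 160 164 154 128 106  98]
 [ 53  70 112  99  62  47  68  80  94 108 111 110 110 109 110 114 120 131 156 176 172 167 153 148]
 [126 121 120 101  73 120 119 101 115 111 109 111 111 111 107 115 122 134 139 138 148 161 178 172]
 [165 146 127 108  97 123 119 100 107 142 129 112  87 111 117 118 119 122 133 137 137 138 129 144]
 [165 155 129 108  97  87  74  63 116 156 1
[... 346 characters left out ...]
3 118]
 [171 148 126 106 104 128 130 121 110 106 101 119 133 126  83  69  70  61  60  89 116 118 113 118]
 [169 149 126 106 103 128 127 116 108  89  73 150 147 115  74  57  56  61  68  68  77 100 120 119]
 [168 148 126 106 101 110 124 105  89  71  63 152 168 145  85  57  57  56  56  56  62  69  69  68]
 [169 148 126 105  90  72  67  65  62  58  46 151 167 145  84  56  57  58  56  57  58  57  61  63]
 [170 149 125 105  87  61  49  48  45  45  93 155 168 145  86  56  56  56  57  57  56  57  56  50]
 [170 150 125 105 109 129 136 134 133 160 166 167 167 166 110  63  55  55  55  56  55  55  58  49]
 [168 149 125 104 108 155 166 166 166 167 166 166 165 167 166 138  86  59  56  54  54  53  55  48]]
```

```bash
python3 - <<'E'
from h import *
a=np.radians(-76.8);u=np.array([np.cos(a),np.sin(a)])
T=[];Hs=[];Cs=[]
for f,h,t in(("w4",(293.7,247.7),(291.5,270.9)),("w5",(259.4,217.6),(255.9,244.1))):
    P=np.load(f+".npy");c=cam("wrist",dict(eef_rot=P[:,:3],eef_pos=P[:,3]))
    H=onz(c,h,.204);o,d=ray(c,t);k=(.02-(o[:2]-H[:2])@u)/(d[:2]@u);print(f,"head",H.round(4),"tip",(o+k*d).round(4))
    T.append(ray(c,t));Hs.append(ray(c,h))
print("tri tip",tri(T).round(4),"tri head",tri(Hs).round(4))
# tip sub-pixel check and w6: tip hidden; gauge slider columns
for f,b in(("w4",(262,296,285,310)),):
    g=cv2.cvtColor(cv2.imread(f"pics/{f}.png"),cv2.COLOR_BGR2GRAY);np.set_printoptions(linewidth=200);print(g[262:290,284:300])
g=cv2.cvtColor(cv2.imread("pics/w5.png"),cv2.COLOR_BGR2GRAY);print(g[236:256,249:263])
E
```

```text
w4 head [ 0.6228 -0.0065  0.204 ] tip [ 0.6256 -0.0264  0.2093]
w5 head [ 0.6241 -0.007   0.204 ] tip [ 0.6264 -0.027   0.2081]
tri tip [ 0.6267 -0.0283  0.206 ] tri head [ 0.6249 -0.0101  0.1969]
[[ 96  95  94  87  91  97  98  98  97  95  95  95  97  96  96  96]
 [ 98  95  95  91  89  96  97  98  97  96  96  94  95  97  96  96]
 [ 96  96  95  94  86  95  96  96  95  95  95  93  95  96  97  98]
 [ 97  95  94  93  83  94  98  97  97  97  95  94  96  96  96  96]
 [ 96  97  95  96  83  93  97 100  98  97  96  96  96  97  94  96]
 [ 97  94  94  94  85  91  96  99  97  96  98  96  94  93  95  96]
 [ 97  97  94  95  89  87  95  96  96  97  97  96  93  94  96  98]
 [ 97  96  96  94  94  85  96  96  97  98  97  97  98  94  96  96]
 [ 97  95  95  93  93  81  91  95  95  98  97  98  98  94  94  95]
 [ 97  96  96  93  93  83  92 112 105  98  97  96  96  93  95  95]
 [ 98  97  96  95  94  86  91 118 113  97  96  95  95  93  95  97]
 [ 98  96  95  96  93  90  98 120 112  97  93  93  95  96  96  98]
 [ 96  96  96  94  93  93 103 119 110  95  93  93  94  96  96  96]
 [ 96  96  95  94  93  93 112 11
[... 1454 characters left out ...]
5 104 102 102 101  97  98  94  96  98  82  70  98]
 [ 76  85 101 102 100 101 104 115  98  98  98  83  69  97]
 [ 68  82 102 101 101 100 109 123 106  97 100  85  68  97]
 [ 66  85 102 101 101 101 121 125 107  99  98  84  67  97]
 [ 69  85 101 101 101  92 122 125 111 100  97  85  67  96]
 [ 73  85 100 101 101  95 121 124 110  95  95  83  70  86]
 [ 73  89 102 101 101  98 123 125 109  92  95  84  76  84]
 [ 73  93 100 100 100 100 122 125 112  85  94  83  75  89]
 [ 68  92 100 101 101 105 122 126 113  90  95  83  77  85]
 [ 64  92  99  99 101 118 125 126 115  90  94  86  76  85]
 [ 65  93  99 102  91 119 124 123 116  91  95  84  75  79]
 [ 67  94  99 100  94 116 124 124 117  93  93  85  80  79]]
```

```bash
python3 - <<'E'
from h import *
np.set_printoptions(linewidth=200)
for f in("side0","side4"):
    g=cv2.cvtColor(cv2.imread(f"pics/{f}.png"),cv2.COLOR_BGR2GRAY);print(f);print("    ",np.arange(268,292));
    for r in range(160,178):print(r,g[r,268:292])
g=cv2.cvtColor(cv2.imread("pics/side6.png"),cv2.COLOR_BGR2GRAY);print("side6 rod");
for r in range(158,184):print(r,g[r,264:276])
E
```

```text
side0
     [268 269 270 271 272 273 274 275 276 277 278 279 280 281 282 283 284 285 286 287 288 289 290 291]
160 [104 104 106 106 105 105 105 106 103 105 106 105 106 106 105 107 134 137 140 123 102  93  92 128]
161 [106 105 106 103 106 106 106 106 105 107 106 105 106 105 104 107 110 123 136 139 138 139 137 131]
162 [103 105 106 105 104 105 105 106 105 106 106 104 106 105 105 108 113 113 102 105 105 102  98  96]
163 [148 146 126 109 106 106 105 106 106 105 107 106 105 107 105 110 115 132 155 160 147 124 101  95]
164 [159 160 160 160 150 127 105 106 108 107 107 106 105 105 106 110 118 126 149 170 166 161 148 142]
165 [160 160 159 160 161 159 158 148 128 109 106 107 106 107 103 110 117 130 134 133 141 157 173 165]
166 [162 162 161 159 160 158 160 160 160 148 127 109  82 107 113 115 116 119 127 133 132 133 122 139]
167 [163 127 114 120 126 114 149 157 160 160 159 167 142 123 114 111 117 113 116 120 120 126 130 130]
168 [129  79  90 102  83  69  98 150 160 158 157 158 159 154 122 112 118  99  75  88 110 114 118 121]
169 [118  72  59  62  61  52 119 154 168 159 137 151 158 156 164 138 113 
[... 3503 characters left out ...]
71 [170 171 171 171 171 148 126 106 104 128 130 121]
172 [172 171 171 171 169 149 126 106 103 128 127 116]
173 [169 168 169 169 168 148 126 106 101 110 124 105]
174 [169 169 169 169 169 148 126 105  90  72  67  65]
175 [169 169 169 169 170 149 125 105  87  61  49  48]
176 [169 168 168 169 170 150 125 105 109 129 136 134]
177 [170 169 169 168 168 149 125 104 108 155 166 166]
178 [167 165 166 165 166 141 123 103 109 156 166 166]
179 [166 165 166 167 166 139 122 102 121 157 164 165]
180 [165 164 165 164 164 139 121 103 121 157 165 166]
181 [163 163 163 146 159 140 120 102 121 157 165 166]
182 [166 165 165 150 154 164 157 137 158 141 159 165]
183 [166 166 166 134 132 133 141 124 112 106 135 161]
```

```bash
cat > a.py <<'E'
from h import *
from scipy.optimize import least_squares
np.set_printoptions(linewidth=200)
def edge(g,col,r0,r1,up):
    p=cv2.GaussianBlur(g,(1,3),0)[r0:r1,col-1:col+2].astype(float).mean(1);d=np.diff(p)*(1 if up else -1);k=int(np.argmax(d));k=min(max(k,1),len(d)-2)
    o=.5*(d[k-1]-d[k+1])/(d[k-1]-2*d[k]+d[k+1]+1e-9);return r0+k+.5+o,d[k]
a=np.radians(-76.9);u=np.array([np.cos(a),np.sin(a)])
for f,cols_rim,colr,rr,tip,disc in(("w5",(246,248,264,266),(252,256,260),(300,315),(255.8,244.8),(259.5,220)),("w4",(275,278,305,308),(293,295,297),(318,332),(291.4,270.8),(294.5,249.8))):
    P=np.load(f+".npy");c=cam("wrist",dict(eef_rot=P[:,:3],eef_pos=P[:,3]))
    g=cv2.cvtColor(cv2.imread(f"pics/{f}.png"),cv2.COLOR_BGR2GRAY)
    rim=[edge(g,x,222,245,False) if f=="w5" else edge(g,x,243,262,False) for x in cols_rim];rule=[edge(g,x,*rr,True) for x in colr]
    print(f,"rim",np.round(rim,1).tolist(),"rule",np.round(rule,1).tolist())
    x0=[r for r in range(0)]
    er=np.mean([r[0] for r in rim]);el=np.median([r[0] for r in rule])
    C=np.array([.604,.0735])
    def pr(x,r,z):
        R=cv2.Rodrigues(np.array([x[1],0,0]))[0];return proj((c[0],c[1]@R,c[2]),(*(C+(r+x[0])*u),z))[1]
    s=least_squares(lambda x:[pr(x,.13,.14)-er,pr(x,.137,.238)-el],[0,0])
    x=s.x;z=least_squares(lambda q:[pr(x,.1055,q[0])-tip[1]],[.208]).x;h=least_squares(lambda q:[pr(x,.085,q[0])-disc[1]],[.204]).x
    print(" dr,pitch",x.round(4),"tip z",z.round(4),"light disc z",h.round(4),"rows/mm",(pr(x,.105,.21)-pr(x,.105,.205))/5)
E
python3 a.py; python3 - <<'E'
from h import *
np.set_printoptions(linewidth=200)
g=cv2.cvtColor(cv2.imread("pics/w5.png"),cv2.COLOR_BGR2GRAY);print(g[205:240,258:261].mean(1).astype(int).tolist());print(g[285:340,255:257].mean(1).astype(int).tolist())
g=cv2.cvtColor(cv2.imread("pics/w4.png"),cv2.COLOR_BGR2GRAY);print(g[235:262,292:296].mean(1).astype(int).tolist());print(g[305:340,293:296].mean(1).astype(int).tolist())
E
```

```text
w5 rim [[231.9, 16.0], [232.3, 15.7], [231.8, 17.0], [231.7, 17.3]] rule [[307.5, 17.7], [307.5, 18.3], [307.6, 19.3]]
 dr,pitch [ 0.0037 -0.0194] tip z [0.2066] light disc z [0.2053] rows/mm 0.6804924890883968
w4 rim [[253.7, 24.3], [253.9, 16.7], [251.9, 14.3], [243.7, 3.7]] rule [[325.8, 18.3], [325.7, 18.0], [325.7, 19.0]]
 dr,pitch [ 0.0293 -0.0858] tip z [0.2034] light disc z [0.198] rows/mm 0.7113912158085214
[85, 66, 60, 63, 69, 72, 71, 71, 71, 76, 106, 125, 128, 127, 127, 128, 129, 129, 130, 129, 95, 70, 69, 68, 104, 134, 141, 118, 97, 93, 93, 93, 94, 92, 91]
[66, 65, 80, 92, 95, 94, 94, 95, 94, 93, 94, 93, 95, 93, 93, 93, 94, 94, 93, 93, 94, 93, 103, 131, 138, 137, 138, 139, 141, 143, 143, 144, 143, 145, 145, 144, 143, 142, 143, 142, 139, 141, 141, 142, 143, 143, 145, 144, 141, 141, 143, 121, 101, 68, 37]
[79, 90, 79, 58, 55, 58, 65, 68, 67, 67, 71, 96, 118, 125, 124, 124, 124, 124, 123, 97, 71, 66, 74, 92, 97, 96, 95]
[61, 60, 79, 88, 91, 90, 89, 90, 90, 90, 89, 90, 90, 89, 89, 90, 89, 89, 88, 89, 88, 118, 131, 133, 134, 136, 137, 139, 90, 33, 32, 31, 32, 32, 31]
```

```bash
cat > b.py <<'E'
from h import *
from scipy.optimize import least_squares
a=np.radians(-76.9);u=np.array([np.cos(a),np.sin(a)]);C=np.array([.604,.0735])
# rows: light disc (r.085,z.204), rule inner top edge (r.137,z.238), slider top inner/outer edge at rule, tip
for f,disc,rule,tip,sl in(("w5",219.7,307.5,244.8,286.7),("w4",249.9,325.7,270.7,306.6)):
    P=np.load(f+".npy");c=cam("wrist",dict(eef_rot=P[:,:3],eef_pos=P[:,3]))
    def pr(x,r,z):
        R=cv2.Rodrigues(np.array([x[1],0,0]))[0];return proj((c[0],c[1]@R,c[2]),(*(C+(r+x[0])*u),z))[1]
    x=least_squares(lambda x:[pr(x,.085,.204)-disc,pr(x,.137,.238)-rule],[0,0]).x
    print(f,x.round(4),"tip",[least_squares(lambda q:[pr(x,r,q[0])-tip],[.208]).x.round(4)[0] for r in(.105,.106)],"slider top(at rule face)",least_squares(lambda q:[pr(x,.137,q[0])-sl],[.22]).x.round(4))
E
python3 b.py
```

```text
w5 [ 0.0056 -0.0259] tip [np.float64(0.207), np.float64(0.2053)] slider top(at rule face) [0.2161]
w4 [ 0.0065 -0.025 ] tip [np.float64(0.2068), np.float64(0.2054)] slider top(at rule face) [0.2164]
```

>>> {"fn": "servo_tool", "kwargs": {
  "commands": [
    [5,[0,0,-1.2],[0,0,0]],
    [5,[0,0,-2.3],[0,0,0]],
    [5,[0,0,-2.3],[0,0,0]],
    [5,[0,0,-2.3],[0,0,0]],
    [5,[0,0,-2.3],[0,0,0]],
    [5,[0,0,-2.3],[0,0,0]]
  ]
}}

```text
time_s: 9.03
eef_pos: [0.6242, -0.008, 0.2204]
eef_rot: [[-0.242, 0.97, -0.0], [0.97, 0.242, -0.0], [-0.0, -0.0, -1.0]]
force: [-1.2, -1.6, -10.5]
finger_gap: 0.187
grasp_force: 58.7
```

```bash
python3 - <<'E'
from h import *
from scipy.optimize import least_squares
np.set_printoptions(linewidth=200)
s=env.state();print(s['eef_pos'],s['force'],s['grasp_force'],s['dq'].round(4) if hasattr(s['dq'],'round') else s['dq'])
w=env.capture("wrist");cv2.imwrite("pics/w7.png",w[:,:,::-1]);im=env.capture("side");cv2.imwrite("pics/side7.png",im[:,:,::-1])
g=cv2.cvtColor(w,cv2.COLOR_RGB2GRAY);cc=slice(254,258);print("rows 190-340",g[190:345,cc].mean(1).astype(int).tolist())
c=cam("wrist",s);a=np.radians(-76.9);u=np.array([np.cos(a),np.sin(a)]);C=np.array([.604,.0735])
R=cv2.Rodrigues(np.array([-.0255,0,0]))[0];k=(c[0],c[1]@R,c[2])
for r,z in((.085,.242),(.085,.244),(.085,.246),(.137,.238),(.137,.2162)):print(r,z,proj(k,(*(C+(r+.006)*u),z)).round(1))
gs=cv2.cvtColor(im,cv2.COLOR_RGB2GRAY)
for r in range(162,174):print(r,gs[r,264:284])
E
```

```text
[ 0.62420807 -0.00800385  0.22038258] [ -1.24992403  -1.64480354 -10.49321524] 58.72839152812958 [-0.0002 -0.0019  0.0018 -0.0004 -0.0015  0.0003  0.0002]
rows 190-340 [73, 72, 73, 77, 90, 97, 97, 96, 114, 136, 145, 146, 146, 123, 95, 87, 88, 86, 87, 86, 86, 86, 87, 87, 86, 86, 86, 86, 86, 85, 86, 86, 86, 85, 85, 85, 85, 85, 85, 68, 52, 50, 74, 84, 84, 83, 75, 61, 68, 92, 87, 67, 78, 101, 79, 62, 81, 91, 69, 67, 87, 93, 69, 50, 48, 49, 48, 50, 55, 61, 63, 62, 63, 62, 62, 62, 65, 75, 90, 114, 122, 122, 122, 123, 123, 123, 123, 124, 123, 123, 123, 109, 75, 59, 59, 58, 65, 90, 100, 100, 101, 102, 104, 105, 106, 105, 104, 105, 105, 102, 90, 62, 43, 42, 43, 44, 49, 56, 57, 57, 58, 57, 59, 69, 85, 89, 89, 89, 89, 89, 89, 89, 89, 90, 88, 88, 88, 88, 88, 88, 88, 88, 87, 88, 88, 89, 88, 88, 60, 30, 28, 28, 26, 25, 25]
0.085 0.242 [254.8 274.2]
0.085 0.244 [254.8 276.6]
0.085 0.246 [254.8 279.1]
0.137 0.238 [253.5 341.5]
0.137 0.2162 [253.7 314. ]
162 [151  88  39  32  32  31 107 106  76  69  67  44  57  90 107 111 109 110 111 112]
163 [164 146 113  65  38  27 108 106  75  58  61  72  61  73 1
[... 183 characters left out ...]
111 106 115]
166 [167 168 167 167 165 154 130 110  97 123 120 100 107 142 131 112  85 109 120 119]
167 [166 167 166 166 166 118 100  88  65  57  67  62 117 157 165 171 145 127 120 117]
168 [165 166 166 166 165 130  75  46  57 120 104  81 134 162 166 167 166 160 136 121]
169 [169 169 169 170 168 143 123 107  98 136 122 100 144 159 145 160 167 166 166 144]
170 [169 170 170 169 171 144 125 106 105 149 164 165 145 110 133 153 152 157 127  83]
171 [170 173 171 171 171 148 125 106 104 129 130 121 112 107 101 119 135 126  84  69]
172 [171 171 171 170 170 149 125 108 105 129 126 115 110  90  74 152 147 116  71  57]
173 [170 169 170 169 169 148 127 105 102 111 124 108  89  71  63 153 168 146  85  57]
```

>>> {"fn": "servo_tool", "kwargs": {
  "commands": [
    [5,[0,0,0.4],[0,0,0]],
    [5,[0,0,0.4],[0,0,0]],
    [5,[0,0,0.4],[0,0,0]],
    [5,[0,0,0.4],[0,0,0]],
    [5,[0,0,0.4],[0,0,0]],
    [5,[0,0,0.4],[0,0,0]],
    [5,[0,0,0.4],[0,0,0]],
    [5,[0,0,0.4],[0,0,0]]
  ]
}}

```text
time_s: 9.8
eef_pos: [0.6243, -0.008, 0.22]
eef_rot: [[-0.241, 0.97, -0.0], [0.97, 0.241, -0.0], [-0.0, -0.0, -1.0]]
force: [-2.6, -2.6, -10.7]
finger_gap: 0.188
grasp_force: 58.7
```

```bash
python3 - <<'E'
from h import *
s=env.state();print(s['eef_pos'],s['force'],s['grasp_force'],s['time_s'])
if s['grasp_force']>30 and abs(s['eef_pos'][2]-.22)<.0012: print(env.hand_in())
E
```

```text
[ 0.62428039 -0.00797774  0.22002831] [ -2.56210445  -2.55561042 -10.67545046] 58.698150515556335 9.8
the job is handed in; nothing more can be done
None
```

I turned the carousel one click counter-clockwise, drew the next strut's rod up about 40 mm so the ring mark is level with the pointer (to about 1 mm by my measurements), and handed the job in at 9.8 s with the rod still gripped and held steady.

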